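# Build and lock the stacking tray set on its spindle stand

### The arm

A 6-joint arm with a two-finger parallel gripper is mounted at the origin on the work surface. World frame = base frame: x ahead of the robot, y to its left, z up, the work surface at z = 0. Lengths are in mm, angles in degrees, forces in N, time in s.
With the tool pointing down it reaches from about 300 to 850 mm from the base axis. Payload 4.2 kg.
Tool frame: the origin (TCP) lies midway between the tips of the shut fingers; the grasp point (between the pads) lies 19 mm behind it; z points along the fingers, x is the direction in which the jaws open and shut, and the axes are right-handed (so a half turn about z gives the same grasp; the last joint's range is limited). The gripper opens to 91 mm and grips with 3 to 60 N. Pads are 32 mm wide; open, the fingers measure 118 mm over their backs; the gripper's body (76 mm by 178 mm) begins 60 mm behind the grasp point.
Start: joints at [63.484, 18.312, 89.639, -0, 72.044, -1.146], TCP at [246.375, 519.56, 213.976] pointing down, gripper open.
Joint ranges: [-177.97, 177.97], [-48.28, 115.42], [12.27, 149.76], [-77.06, 257.06], [2.81, 150.46], [-146.56, 146.56]. Speed limits (degrees/s): [147.25, 147.25, 180, 180, 180, 180].

### API

Orientations are given as [roll, pitch, yaw] about the fixed x, y, z axes, in that order (R = Rz(yaw) Ry(pitch) Rx(roll)).
In Python, from workcell import env gives the robot as it stands. The module is installed in compiled form; this text tells all that it offers.
- The arm moves only by the tool drive_tool, never from a script. Its argument "series" is a list of rows, each a list of 3 entries, a list of its own where there are three numbers: the closure, from 0 (fully open) to 1 (shut), then the shift along the tool's x, y, z in mm, then the turn, a rotation vector about the tool's x, y, z in rad. In form: [[gripper, [dx, dy, dz], [rx, ry, rz]], ...]. A call has exactly 5 rows; each row is the pose to reach, as a shift and turn from the pose commanded when the call began, along the tool's axes at that moment; what a row does not reach only later rows make up. A row lasts 1/10 s, in which the tool goes at most 50 mm and 8.59 degrees, less where a joint would pass 70% of its speed; a pose out of reach is approached as far as the arm can. A call with a gripper value outside its range is refused whole. The fingers move at their own pace and stop on an object; "squeeze" is the grip in N (left out, the last holds). Time passes only in rows, so rows that repeat a pose let the fingers close, or fill a call up. It gives the time, the measured TCP pose, the force and the opening at its end, in the units of the state.
- env.state(): the state, without advancing time (a new reading comes with each control period).
- env.grab_frame(name): name is "scene" or "top" or "wrist"; returns a dict with "image" (480x640x3 uint8, red, green, blue), "K" (3x3 intrinsics, pixels), "origin" and "orientation" of the camera in the world. Camera axes: x right, y down, z forward; pixel columns grow to the right and rows downward; lengths in mm; the calibration is good to about 2 mm. The wrist camera is an equidistant fisheye: a pixel r from the principal point sees the ray r / f radians off the axis. A picture is of the moment at which its call begins. There is no depth.
- env.job_done(): hands the job in, once; it reports no verdict.
The state is a dict: "time_s": time; "qpos": joint angles; "qvel": joint speeds; "effort": joint torques, N m; "ee_pos": TCP position; "ee_rot": TCP orientation; "force": force on the tool from outside, world axes, zero at the start; "torque": the same for the moment, N m; "gripper_width": finger opening in mm.
Only numpy, scipy, OpenCV 4.12 (cv2) and the standard library are available. Lean on these libraries where they do the work, as an engineer would, in place of code of your own. Each camera call takes 0.05 s, during which the arm holds its last target.

### The job

Build the clear tray set up on its spindle stand: first the blue-rimmed tray with the wide hole, then the yellow-rimmed tray with the narrow hole on top of it, both squared up with the stand and sitting flat. Then slide the green slotted cover along the top tray's rim, under the spindle's red head, fully home and square with the stand so that it locks the stack, and let go. Set the parts down without slamming them, and leave the other tools where they lie.

Things in the scene. Friction and masses are not known exactly. Their poses are not given: they have to be found in the camera images.
- stand: Fixed spindle stand on the mat. Origin: underside centre, on the spindle axis; z up, x along its length. Base plate 140 (x) x 58 (y) x 10 mm. On the axis, heights from the origin: 28 mm square post (sides along x, y) 10 to 34 mm; round post dia 18, 34 to 60 mm; neck dia 8, 60 to 72 mm; red head dia 18, 72 to 77 mm (top).
- stand_rim (a point): Point on the stand's spindle axis, 62 mm above its origin: the height of the upper tray's rim, where the cover's underside lies. The wide tray's underside sits 10 mm above the stand's origin (on the base plate), the narrow tray's 36 mm above it (on the wide tray's rim). Axes as the stand.
- wide_tray_center (a point): Centre (half-way up, on the hole axis) of the loose clear tray with BLUE rim and blue frame round its hole. 130 (x) x 64 (y) x 26 mm high (z up), walls and floor 4 mm, open top, 34 mm square hole in the middle of the floor; about 90 g. Starts flat on the mat. Grip from above across its 64 mm width at mid-length; the same when turned half round.
- narrow_tray_center (a point): Centre (half-way up, on the hole axis) of the loose clear tray with YELLOW rim and yellow frame round its hole. 130 (x) x 64 (y) x 26 mm high, walls and floor 4 mm, open top, 24 mm square hole in the middle of the floor, which does not pass the 28 mm square post; about 90 g. Starts flat on the mat; gripped like the other tray.
- cover_grip (a point): Centre of the black upright grip block, 30 (x) x 14 (y) x 38 mm high, on the loose green cover; pinch it across the 14 mm. z up, x towards the slot's open end. 24 mm above the plate's underside. Plate 104 (x) x 64 (y) x 5 mm, from 22 mm behind (-x) to 82 mm ahead of this point; 13 mm wide central slot from the front edge back to its closed end 34 mm ahead. About 80 g.
- cover_seat (a point): Point on the underside of the green cover where the spindle's axis stands once the cover is fully home, 4 mm ahead of the slot's closed end: 38 mm ahead (+x) of and 24 mm below cover_grip. Axes as the cover, which starts flat on the mat. It may be slid in from either end of the stand, slot first.
- pump: Grey desoldering pump, 178 mm long, 24 mm thick, lying along its x; origin under its middle. Bystander: leave it where it lies.
- probe: Steel probe, 160 mm long, 10 mm thick, lying along its x; origin under its middle. Bystander: leave it where it lies.
- magnifier: Round glass magnifier, 100 mm across, 12 mm thick, black handle 95 mm towards its +y; origin under the lens centre. Bystander: leave it where it lies.
- tip_cleaner: Round dark tin with brass top, 72 mm across, 36 mm high; origin under its centre. Bystander: leave it where it lies.
- flux_jar: Small closed jar, 52 mm across, 45 mm high; origin under its centre. Bystander: leave it where it lies.
- iron_holder: Fixed holder with a black soldering iron leaning in its spring, origin under the 85 x 100 mm foot; the iron leans over the foot and beyond it to its +y, reaching about 145 mm from the origin and up to 160 mm high. Keep clear of it.

How it is judged (in metres and radians):
On the way, in this order (a step that is already met when the one before it is completed fails the run):
1. the blue-rimmed wide-hole tray sits flat and square on the stand's base plate, round the spindle (horizontal distance between wide_tray_center and stand below 0.008 m and z of wide_tray_center in the frame of stand between 0.019 and 0.027 m and angle between wide_tray_center's own z axis and vertical below 0.07 rad and angle between the x axis of wide_tray_center and the x axis of stand, either way round below 0.15 rad), for 0.2 s.
2. the yellow-rimmed narrow-hole tray sits flat and square on top of it (all of step 1 and horizontal distance between narrow_tray_center and stand below 0.008 m and z of narrow_tray_center in the frame of stand between 0.045 and 0.053 m and angle between narrow_tray_center's own z axis and vertical below 0.07 rad and angle between the x axis of narrow_tray_center and the x axis of stand, either way round below 0.15 rad), for 0.2 s.
At the end, for the whole second after the job is handed in: Wide tray on the base, narrow tray on its rim: within 8 mm of the axis, 4 mm of seated height, 0.07 rad of flat, 0.15 rad of square (either way round). Cover under the head: seat point within 8 mm of the axis, 58 to 66 mm up, within 0.07 rad of flat, 0.2 rad of square. All at rest (all of step 2 and horizontal distance between cover_seat and stand below 0.008 m and z of cover_seat in the frame of stand between 0.058 and 0.066 m and angle between cover_seat's own z axis and vertical below 0.07 rad and angle between the x axis of cover_seat and the x axis of stand, either way round below 0.2 rad and linear speed of each of wide_tray, narrow_tray, cover below 0.02 m/s); the robot touches nothing.
It fails at once if the pump, probe, magnifier, tip cleaner or flux jar is moved by more than 30 mm (distance of any of pump, probe, magnifier, tip_cleaner, flux_jar from where it was at the start of the episode above 0.03 m).
It fails at once if a part is slammed or forced (over 60 N) against the stand or the part beneath it (contact force between any of wide_tray, narrow_tray, cover and stand above 60 N or contact force between narrow_tray and wide_tray above 60 N or contact force between cover and narrow_tray above 60 N).
It also fails if it takes over 72 s, if anything falls off the work surface, if the arm or the gripper's body presses on something with over 40 N, if the wrist force passes 120 N, or if a joint passes its speed limit or range.

## Working session

There is one attempt and no reset: what is moved stays moved. The work goes in short steps, Python scripts to look and compute and a tool call to move; the robot and the scene stay as the last step left them, time stands still between calls to the robot, and variables do not carry over. Pictures are saved under pics/ and viewed, and the job is handed in when it is done.

Besides the shell and the picture viewer there is one more tool, called as name(argument=value, ...) on one line, values as JSON. drive_tool: Moves the arm, as the interface text tells. Its arguments: {"type":"object","properties":{"series":{"type":"array","items":{"type":"array"}},"squeeze":{"type":"number"}},"required":["series"]}

```bash
mkdir -p pics
cat > h.py <<'E'
import numpy as np, cv2
from workcell import env
from scipy.spatial.transform import Rotation as R
def grab(name,fn=None):
    f=env.grab_frame(name)
    if fn: cv2.imwrite('pics/'+fn,f['image'][:,:,::-1])
    return f
E
python3 - <<'E'
from h import *
s=env.state(); print(s)
import pickle
for n in ['scene','top','wrist']:
    f=grab(n,n+'0.png'); pickle.dump(f,open(n+'0.pkl','wb'))
    print(n,f['K'],f['origin'],f['orientation'])
E
```

```text
{'time_s': 0.0, 'qpos': array([ 6.34828477e+01,  1.83506861e+01,  8.97044463e+01,  1.16575320e-03,
        7.20433754e+01, -1.14644412e+00]), 'qvel': array([ 0.02912369, -0.01542798,  0.03942252, -0.16415471,  0.02666626,
       -0.04316114]), 'effort': array([-1.50074419e-05, -4.12477076e+01, -2.31968808e+01,  7.27559673e-02,
        4.58570290e-02, -1.32839345e-04]), 'ee_pos': array([246.152414  , 519.1078693 , 213.14312697]), 'ee_rot': array([-1.79996921e+02,  9.84658912e-02,  6.46289341e+01]), 'force': array([ 0.09197305,  0.04640517, -0.28250278]), 'torque': array([-0.00734299, -0.00563719, -0.00381098]), 'gripper_width': 91.0844469201934}
scene [[524.39934277   0.         318.83472789]
 [  0.         524.39934277 231.06608583]
 [  0.           0.           1.        ]] [ 914.73759974  431.18797149 1032.96292325] [-1.50014674e+02 -5.83534862e-02  1.42474695e+02]
top [[486.12526044   0.         322.21216505]
 [  0.         486.12526044 234.13035766]
 [  0.           0.           1.        ]] [371.76503759 -11.68257906 941.84109558] [-1.67885136e+02  1.13171126e-01 -9.07528269e+01]
wrist [[371.64829954   0.         320.38409781]
 [  0.         371.64829954 240.27371755]
 [  0.           0.           1.        ]] [181.78409512 549.24466059 384.33771033] [1.65516293e+02 2.04393410e-02 6.45858846e+01]
```

View pics/scene0.png

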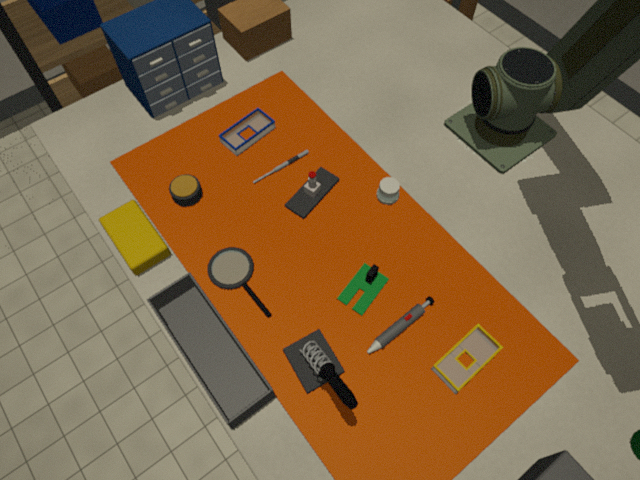

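View pics/top0.png

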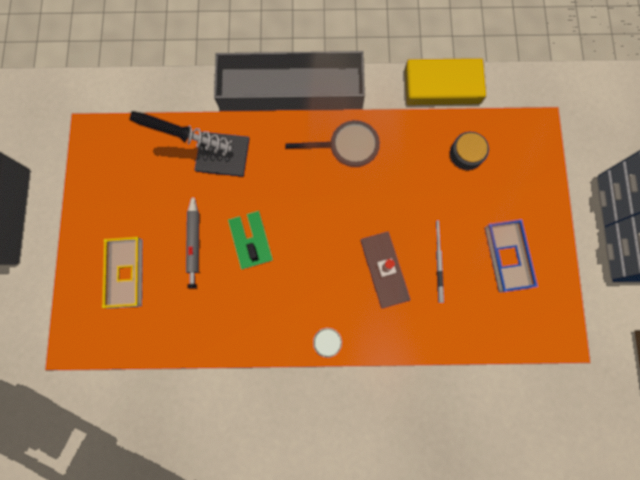

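View pics/wrist0.png

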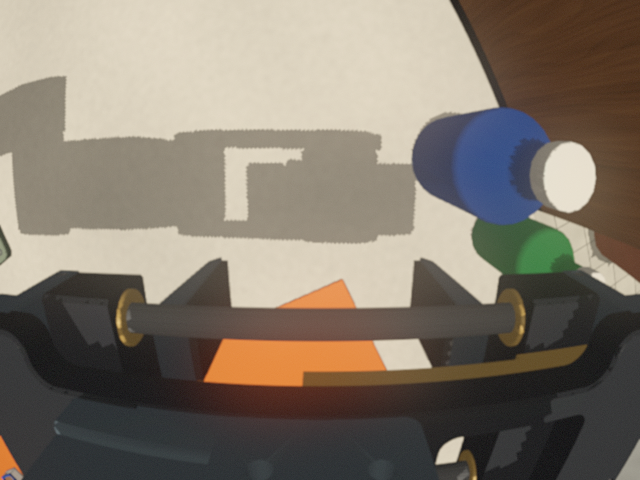

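Run:
```python
import cv2
t=cv2.imread('pics/top0.png'); s=cv2.imread('pics/scene0.png')
def c(im,x,y,w=90,h=90): return cv2.resize(im[y-h//2:y+h//2,x-w//2:x+w//2],(390,290) if 0 else (400,400),interpolation=cv2.INTER_CUBIC)[:290*2]
import numpy as np
def m(l,fn):
    a=np.hstack([c(*l[0]),c(*l[1])]);
    cv2.imwrite(fn,a)
m([(t,512,256),(t,386,270)],'pics/c1.png')
m([(t,250,240),(t,122,272)],'pics/c2.png')
```

```text
(no output)
```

View pics/c1.png

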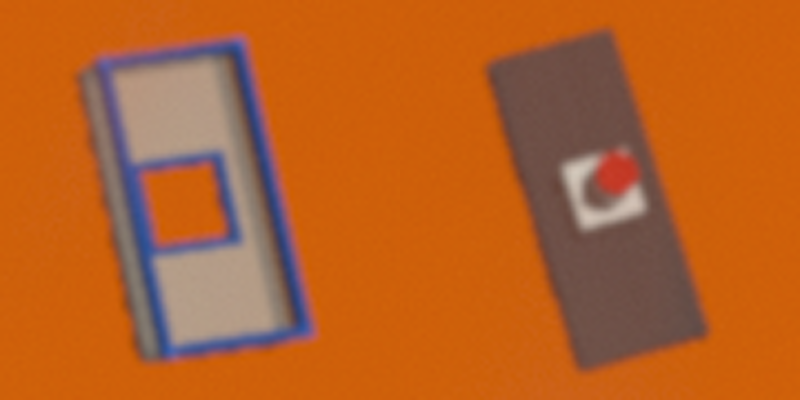

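View pics/c2.png

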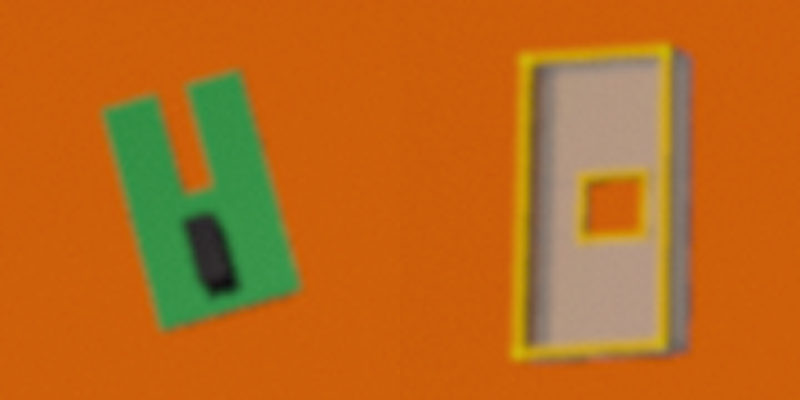

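Run:
```python
import cv2,numpy as np
s=cv2.imread('pics/scene0.png')
def c(im,x,y,w=90,h=90): return cv2.resize(im[y-h//2:y+h//2,x-w//2:x+w//2],(400,400),interpolation=cv2.INTER_CUBIC)
cv2.imwrite('pics/c3.png',np.hstack([c(s,248,131),c(s,313,192)]))
cv2.imwrite('pics/c4.png',np.hstack([c(s,363,288),c(s,467,358)]))
```

```text
(no output)
```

View pics/c3.png

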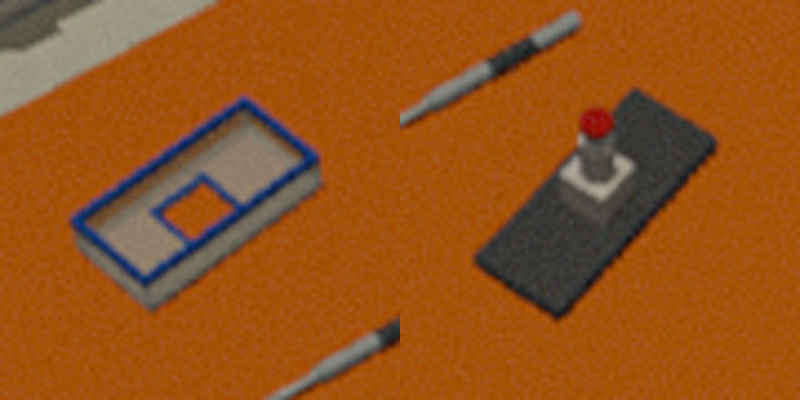

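View pics/c4.png

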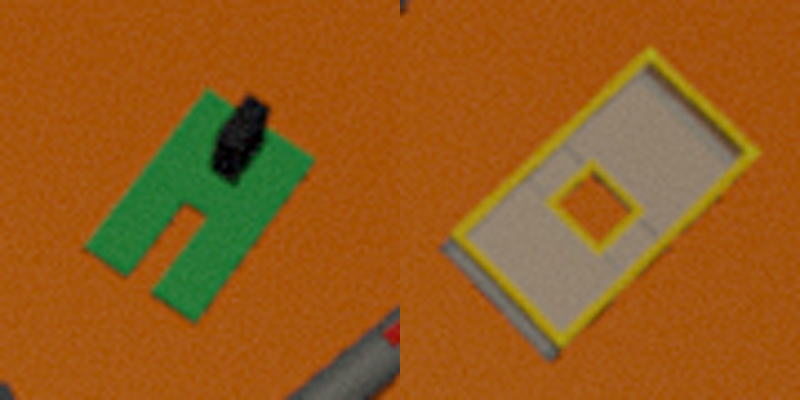

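```bash
cat >> h.py <<'E'
def proj(f,P):
    P=np.atleast_2d(P); Rc=R.from_euler('xyz',f['orientation'],degrees=True).as_matrix()
    c=(P-f['origin'])@Rc; K=f['K']
    return c[:,:2]/c[:,2:]*[K[0,0],K[1,1]]+K[:2,2]
def back(f,uv,z):
    uv=np.atleast_2d(uv);K=f['K'];Rc=R.from_euler('xyz',f['orientation'],degrees=True).as_matrix()
    d=np.c_[(uv-K[:2,2])/[K[0,0],K[1,1]],np.ones(len(uv))]@Rc.T
    o=np.array(f['origin']); return o+d*((z-o[2])/d[:,2:])
from scipy.optimize import least_squares
def fitrect(f,pts,L,W,z,cx=0.):
    """pts 4 corners (px, any cyclic order); returns x,y,yaw(mod180), rms px. cx: centre offset in x"""
    w=back(f,pts,z)[:,:2]; best=None
    m=np.array([[L/2,W/2],[L/2,-W/2],[-L/2,-W/2],[-L/2,W/2]])
    for p in range(4):
      for fl in (1,-1):
        q=np.roll(m[::fl],p,axis=0)
        mc=q; wc=w-w.mean(0)
        a=np.arctan2((mc[:,0]*wc[:,1]-mc[:,1]*wc[:,0]).sum(),(mc*wc).sum())
        Rm=np.array([[np.cos(a),-np.sin(a)],[np.sin(a),np.cos(a)]])
        e=wc-mc@Rm.T; r=np.sqrt((e**2).mean())
        if best is None or r<best[3]: best=(*w.mean(0),np.degrees(a),r)
    return np.round(best,2)
E
python3 - <<'E'
from h import *; import pickle
ft=pickle.load(open('top0.pkl','rb'));fs=pickle.load(open('scene0.pkl','rb'))
def cr(p,off,sub=0): return (np.array(p,float)-[sub,0]+.5)/(400/90)-.5+off
D={'blue':(130,64,26,cr([(97,60),(245,40),(312,333),(160,355)],(467,211)),cr([(245,97),(320,158),(147,285),(72,220)],(203,86))),
'stand':(140,58,10,cr([(86,65),(211,30),(308,335),(182,370)],(341,225)),cr([(233,88),(317,140),(160,320),(75,262)],(268,147))),
'cover':(104,64,5,cr([(103,108),(240,70),(301,290),(163,330)],(205,195)),cr([(207,90),(315,158),(195,325),(85,248)],(318,243))),
'yellow':(130,64,26,cr([(120,54),(271,44),(268,352),(112,360)],(77,227)),cr([(250,46),(361,152),(160,350),(52,237)],(422,313)))}
for k,(L,W,z,a,b) in D.items(): print(k,fitrect(ft,a,L,W,z),fitrect(fs,b,L,W,z))
# spindle head z=77
print(back(ft,cr([(617,172)],(341,225),400),77),back(fs,cr([(596,122)],(268,147),400),76))
# others
for n,uv,z in [('jar',(328,342),45),('magn',(355,144),6),('tin',(471,150),36),('iron tip',(133,117),160)]: print(n,back(ft,[uv],z).round())
print('pump',back(ft,[(193,198),(192,287)],12).round(),'probe',back(ft,[(438,220),(441,302)],5).round(), 'holder foot',back(ft,[(200,133),(249,137),(243,176),(195,170)],5).round())
E
```

```text
blue [ 523.77 -374.66 -172.97    0.69] [ 5.2144e+02 -3.7412e+02 -1.7247e+02  4.5000e-01]
stand [ 501.14 -132.25   15.2     0.63] [ 501.73 -130.85 -163.94    0.68]
cover [ 5.6456e+02  1.2978e+02 -1.6419e+02  4.6000e-01] [5.6402e+02 1.3022e+02 1.6270e+01 5.3000e-01]
yellow [ 500.76  372.08 -176.89    0.93] [500.42 371.54   3.26   0.84]
[[ 502.17652191 -132.43072827   77.        ]] [[ 500.22139913 -133.20966719   76.        ]]
jar [[365. -20.  45.]]
magn [[761. -82.   6.]]
tin [[ 732. -309.   36.]]
iron tip [[752. 313. 160.]]
pump [[648. 244.  12.]
 [471. 238.  12.]] probe [[ 598. -242.    5.]
 [ 437. -238.    5.]] holder foot [[790. 237.   5.]
 [780. 136.   5.]
 [695. 146.   5.]
 [709. 244.   5.]]
```

```bash
cat >> h.py <<'E'
def go(x,y,z,yaw):
    s=env.state(); p=np.array(s['ee_pos']); Rc=R.from_euler('xyz',s['ee_rot'],degrees=True)
    Rt=R.from_euler('xyz',[180,0,yaw],degrees=True)
    d=Rc.inv().apply(np.array([x,y,z])-p); rv=(Rc.inv()*Rt).as_rotvec()
    print('t',round(s['time_s'],2),'pos',p.round(1),'rot',np.round(s['ee_rot'],2),'F',s['force'].round(1),'w',round(s['gripper_width'],1))
    print('shift',d.round(1),'turn',rv.round(3))
E
python3 -c "
from h import *
go(522.6,-374.4,100,-82.7)"
```

```text
t 0.15 pos [246.2 519.2 213.3] rot [-1.800e+02  7.000e-02  6.463e+01] F [-0.2 -0.4  0.2] w 90.9
shift [-688.9  632.6  114.2] turn [2.000e-03 1.000e-03 2.571e+00]
```

drive_tool(series=[[0,[-689,632.5,114],[0.002,0.001,2.571]],[0,[-689,632.5,114],[0.002,0.001,2.571]],[0,[-689,632.5,114],[0.002,0.001,2.571]],[0,[-689,632.5,114],[0.002,0.001,2.571]],[0,[-689,632.5,114],[0.002,0.001,2.571]]], squeeze=20)

```text
time_s: 0.65
ee_pos: [319.7, 280.5, 183.4]
ee_rot: [-180.0, -0.0, 21.4]
force: [1.7, -0.1, 0.5]
gripper_width: 91.2
```

```bash
python3 -c "
from h import *
go(522.6,-374.4,100,-82.7)"
```

```text
t 0.65 pos [319.7 280.5 183.4] rot [-1.7997e+02 -1.0000e-02  2.1350e+01] F [ 1.7 -0.1  0.5] w 91.2
shift [-49.5 683.9  83. ] turn [-0.     0.     1.816]
```

drive_tool(series=[[0,[-49.5,684,83],[0,0,1.816]],[0,[-49.5,684,83],[0,0,1.816]],[0,[-49.5,684,83],[0,0,1.816]],[0,[-49.5,684,83],[0,0,1.816]],[0,[-49.5,684,83],[0,0,1.816]]])

```text
time_s: 1.15
ee_pos: [394.5, 43.9, 153.4]
ee_rot: [-179.9, -0.0, -21.7]
force: [0.7, 1.0, -0.3]
gripper_width: 91.4
```

```bash
python3 -c "
from h import *
go(522.6,-374.4,100,-82.7)"
```

```text
t 1.15 pos [394.5  43.9 153.4] rot [-1.7994e+02 -1.0000e-02 -2.1670e+01] F [ 0.7  1.  -0.3] w 91.4
shift [273.4 341.5  53.1] turn [-1.000e-03  0.000e+00  1.065e+00]
```

drive_tool(series=[[0,[273.5,341.5,53],[0,0,1.065]],[0,[273.5,341.5,53],[0,0,1.065]],[0,[273.5,341.5,53],[0,0,1.065]],[0,[273.5,341.5,53],[0,0,1.065]],[0,[273.5,341.5,53],[0,0,1.065]]])

```text
time_s: 1.65
ee_pos: [468.6, -193.2, 122.9]
ee_rot: [-180.0, 0.1, -64.7]
force: [0.2, 0.7, -0.2]
gripper_width: 90.9
```

```bash
python3 -c "
from h import *
go(522.6,-374.4,100,-82.7)"
```

```text
t 1.65 pos [ 468.6 -193.2  122.9] rot [-1.7998e+02  6.0000e-02 -6.4680e+01] F [ 0.2  0.7 -0.2] w 90.9
shift [187.   28.7  22.7] turn [-0.     0.001  0.314]
```

drive_tool(series=[[0,[187,28.5,22.5],[0,0,0.314]],[0,[187,28.5,22.5],[0,0,0.314]],[0,[187,28.5,22.5],[0,0,0.314]],[0,[187,28.5,22.5],[0,0,0.314]],[0,[187,28.5,22.5],[0,0,0.314]]])

```text
time_s: 2.15
ee_pos: [524.6, -376.6, 98.9]
ee_rot: [-180.0, -0.1, -82.5]
force: [-1.3, 0.2, 0.5]
gripper_width: 91.1
```

```bash
python3 -c "
from h import *
grab('wrist','w1.png'); grab('top','t1.png')
go(522.6,-374.4,4.5,-82.7)"
```

```text
t 2.25 pos [ 523.3 -371.9   99.6] rot [ 1.7991e+02  1.5000e-01 -8.2360e+01] F [-0.  -0.4 -0.3] w 91.3
shift [ 2.6  0.9 95.1] turn [0.002 0.003 0.006]
```

View pics/w1.png

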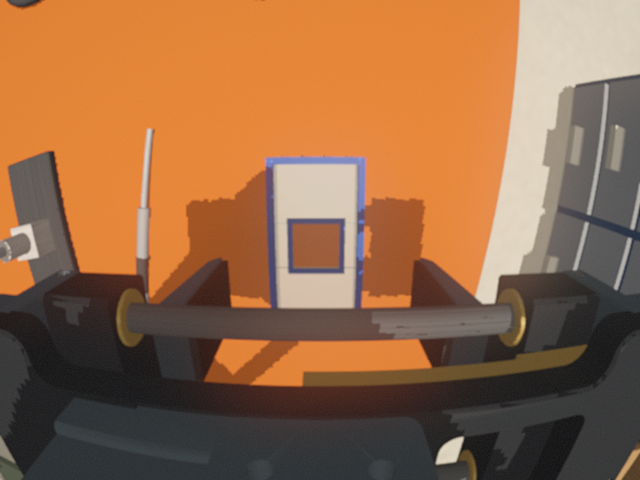

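drive_tool(series=[[0,[1,0.5,30],[0,0,0]],[0,[1,0.5,60],[0,0,0]],[0,[1,0.5,82],[0,0,0]],[0,[1,0.5,94.5],[0,0,0]],[0,[1,0.5,94.5],[0,0,0]]])

```text
time_s: 2.75
ee_pos: [523.3, -371.3, 6.0]
ee_rot: [179.9, 0.1, -82.2]
force: [-0.1, 0.2, 0.3]
gripper_width: 91.8
```

drive_tool(series=[[0.15,[0,0,0],[0,0,0]],[0.5,[0,0,0],[0,0,0]],[0.5,[0,0,0],[0,0,0]],[0.6,[0,0,0],[0,0,0]],[1,[0,0,0],[0,0,0]]])

```text
time_s: 3.25
ee_pos: [523.8, -372.9, 6.6]
ee_rot: [-180.0, 0.0, -82.3]
force: [0.5, 1.1, 2.6]
gripper_width: 64.2
```

```bash
python3 -c "
from h import *
go(522.6,-374.4,4.5,-82.7)"
```

```text
t 3.25 pos [ 523.8 -372.9    6.6] rot [-1.7997e+02  2.0000e-02 -8.2280e+01] F [0.5 1.1 2.6] w 64.2
shift [1.3 1.4 2.1] turn [-0.001  0.     0.007]
```

drive_tool(series=[[1,[0,0,-15],[0,0,0]],[1,[0,0,-45],[0,0,0]],[1,[0,0,-85],[0,0,0]],[1,[0,0,-115],[0,0,0]],[1,[0,0,-115],[0,0,0]]])

```text
time_s: 3.75
ee_pos: [526.2, -375.0, 127.4]
ee_rot: [-179.5, -0.4, -82.3]
force: [1.2, -0.1, -1.6]
gripper_width: 63.9
```

```bash
python3 -c "
from h import *
go(501.3,-131.9,121,-74.4)"
```

```text
t 3.75 pos [ 526.2 -375.   127.4] rot [-179.54   -0.41  -82.29] F [ 1.2 -0.1 -1.6] w 63.9
shift [-244.3   -7.9    4.7] turn [-0.007 -0.008 -0.138]
```

drive_tool(series=[[1,[-25,-1,0],[0,0,-0.02]],[1,[-70,-2,0],[0,0,-0.05]],[1,[-115,-3,0],[0,0,-0.09]],[1,[-160,-4,0],[0,0,-0.12]],[1,[-200,-6,0],[0,0,-0.138]]])

```text
time_s: 4.25
ee_pos: [501.3, -171.9, 120.8]
ee_rot: [179.9, 0.1, -74.3]
force: [1.0, 0.8, -0.3]
gripper_width: 64.0
```

drive_tool(series=[[1,[-22,4,0],[0,0,0]],[1,[-38,4,0],[0,0,0]],[1,[-44,4,0],[0,0,0]],[1,[-44,4,0],[0,0,0]],[1,[-44,4,0],[0,0,0]]])

```text
time_s: 4.75
ee_pos: [487.5, -133.5, 121.3]
ee_rot: [-180.0, -0.0, -74.4]
force: [0.3, -0.0, -1.3]
gripper_width: 63.9
```

```bash
python3 -c "
from h import *
go(501.3,-131.9,121,-74.4)
import pickle
for n in ['scene','top']:
  f=grab(n,n+'2.png'); pickle.dump(f,open(n+'2.pkl','wb'))
grab('wrist','w2.png')
go(501.3,-131.9,121,-74.4)
t=cv2.imread('pics/top2.png');s=cv2.imread('pics/scene2.png')
def c(im,x,y): return cv2.resize(im[y-45:y+45,x-45:x+45],(400,400),interpolation=cv2.INTER_CUBIC)
cv2.imwrite('pics/c5.png',np.hstack([c(t,386,270),c(s,313,170)]))
"
```

```text
t 4.75 pos [ 487.5 -133.5  121.3] rot [-179.97   -0.    -74.41] F [ 0.3 -0.  -1.3] w 63.9
shift [  2.1 -13.7   0.3] turn [-0. -0. -0.]
t 4.9 pos [ 487.3 -133.6  121.2] rot [-1.7999e+02  3.0000e-02 -7.4440e+01] F [-0.5 -1.   0.1] w 63.7
shift [  2.2 -13.9   0.2] turn [-0.     0.    -0.001]
```

View pics/c5.png

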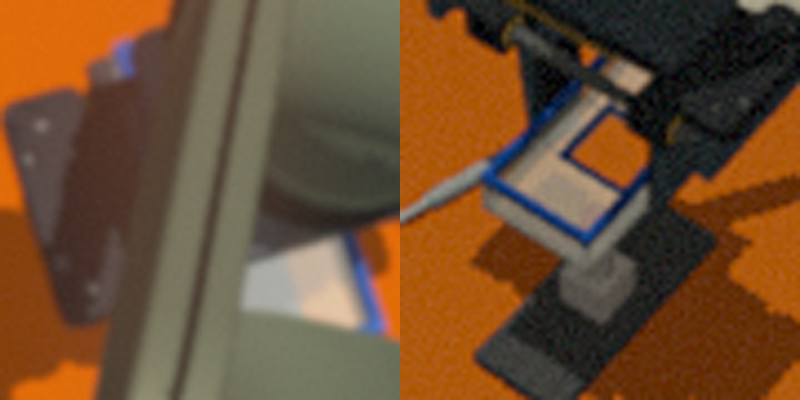

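View pics/w2.png

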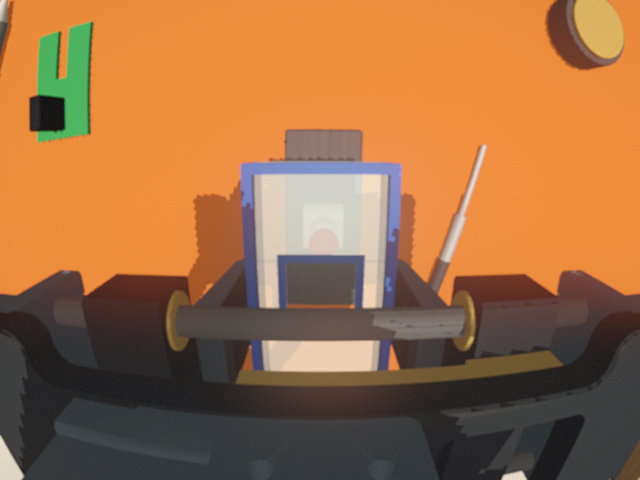

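drive_tool(series=[[1,[1,-6,0],[0,0,0]],[1,[2,-12,0],[0,0,0]],[1,[2,-14,0],[0,0,0]],[1,[2,-14,0],[0,0,0]],[1,[2,-14,0],[0,0,0]]])

```text
time_s: 5.4
ee_pos: [500.9, -130.7, 121.2]
ee_rot: [180.0, 0.1, -74.4]
force: [-0.0, 0.2, -0.5]
gripper_width: 64.2
```

```bash
cat >> h.py <<'E'
def wproj(f,P):
    P=np.atleast_2d(P).astype(float); Rc=R.from_euler('xyz',f['orientation'],degrees=True).as_matrix()
    c=(P-f['origin'])@Rc; r=np.linalg.norm(c[:,:2],axis=1); th=np.arctan2(r,c[:,2]); K=f['K']
    return c[:,:2]/r[:,None]*th[:,None]*K[0,0]+K[:2,2]
def wback(f,uv,z):
    uv=np.atleast_2d(uv).astype(float);K=f['K'];Rc=R.from_euler('xyz',f['orientation'],degrees=True).as_matrix()
    e=(uv-K[:2,2])/K[0,0]; th=np.linalg.norm(e,axis=1,keepdims=True)
    d=np.c_[e/th*np.sin(th),np.cos(th)]@Rc.T; o=np.array(f['origin']); return o+d*((z-o[2])/d[:,2:])
E
python3 -c "
from h import *
go(501.3,-131.9,121,-74.4)
f=grab('wrist','w3.png'); import pickle; pickle.dump(f,open('w3.pkl','wb'))
go(501.3,-131.9,121,-74.4)
print(f['origin'],f['orientation'])
im=cv2.imread('pics/w3.png'); cv2.imwrite('pics/w3c.png',cv2.resize(im[120:400,200:440],None,fx=2.1,fy=2.1,interpolation=cv2.INTER_CUBIC))
st=np.array([501.3,-131.9]); u=np.array([np.cos(np.radians(15.6)),np.sin(np.radians(15.6))]);
print('head',wproj(f,[*st,77]),'stand end',wproj(f,[[*(st+70*u),10]]))
"
```

```text
t 5.4 pos [ 500.9 -130.7  121.2] rot [ 1.7998e+02  5.0000e-02 -7.4360e+01] F [-0.   0.2 -0.5] w 64.2
shift [ 1.2 -0.   0.1] turn [0.    0.001 0.001]
t 5.45 pos [ 500.9 -130.7  121.2] rot [ 1.7999e+02  5.0000e-02 -7.4360e+01] F [-0.2 -0.3 -0.1] w 63.9
shift [ 1.3 -0.1  0.2] turn [0.    0.001 0.001]
[ 567.5988224  -112.14305304  292.26896894] [ 1.65551754e+02  9.94018560e-02 -7.44027004e+01]
head [[322.97732966 262.10053154]] stand end [[322.63319858 145.46305459]]
```

View pics/w3c.png

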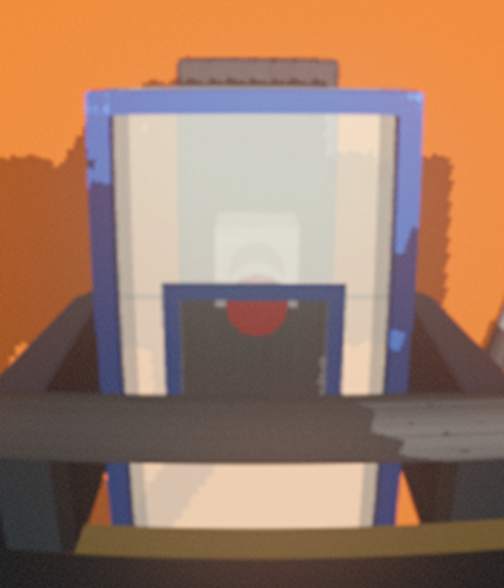

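```bash
python3 -c "
from h import *
import pickle; f=pickle.load(open('w3.pkl','rb'))
u=np.array([np.cos(np.radians(15.6)),np.sin(np.radians(15.6))]); v=np.array([-u[1],u[0]])
st=np.array([501.3,-131.9])
def rel(p): p=p[:,:2]-st; return np.c_[p@u,p@v].round(1)
c=lambda a:np.array(a)/2.1+[200,120]
print('rim front corners',rel(wback(f,c([(85,91),(424,91)]),140.8)))
print('hole front corners',rel(wback(f,c([(181,300),(328,300)]),118.8)))
print('head centre',rel(wback(f,c([(257,303)]),77)), 'base end',rel(wback(f,c([(178,58),(338,58)]),10)))
"
```

```text
rim front corners [[ 62.8  34.3]
 [ 62.8 -32.1]]
hole front corners [[ 13.   18.3]
 [ 13.  -16.1]]
head centre [[-1.4  0.4]] base end [[ 68.6  28.5]
 [ 68.6 -28.9]]
```

drive_tool(series=[[1,[1,-0.8,15],[0,0,0]],[1,[1,-0.8,38],[0,0,0]],[1,[1,-0.8,58],[0,0,0]],[1,[1,-0.8,70],[0,0,0]],[1,[1,-0.8,75],[0,0,0]]])

```text
time_s: 5.95
ee_pos: [501.3, -131.3, 45.3]
ee_rot: [179.9, 0.1, -74.4]
force: [-0.5, 0.1, -0.0]
gripper_width: 64.0
```

drive_tool(series=[[1,[0,0,4],[0,0,0]],[1,[0,0,8],[0,0,0]],[1,[0,0,12],[0,0,0]],[1,[0,0,16],[0,0,0]],[1,[0,0,18],[0,0,0]]])

```text
time_s: 6.45
ee_pos: [502.0, -131.5, 28.1]
ee_rot: [-180.0, 0.0, -74.4]
force: [0.1, -0.8, -1.3]
gripper_width: 64.0
```

```bash
python3 -c "
from h import *
go(501.3,-131.9,17,-74.4)
f=grab('scene','s4.png')
s=cv2.imread('pics/s4.png')
def c(im,x,y): return cv2.resize(im[y-45:y+45,x-45:x+45],(400,400),interpolation=cv2.INTER_CUBIC)
cv2.imwrite('pics/c6.png',c(s,313,190))
"
```

```text
t 6.45 pos [ 502.  -131.5   28.1] rot [-1.800e+02  4.000e-02 -7.437e+01] F [ 0.1 -0.8 -1.3] w 64.0
shift [ 0.2  0.8 11.1] turn [-0.     0.001  0.001]
```

View pics/c6.png

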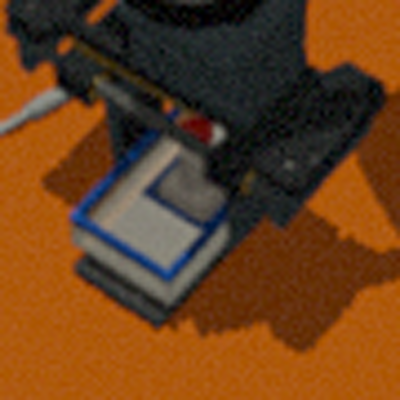

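The wide tray is down round the post (post visible through the hole, no contact force). Now the last 11 mm slowly.

drive_tool(series=[[1,[0,0,3],[0,0,0]],[1,[0,0,6],[0,0,0]],[1,[0,0,8],[0,0,0]],[1,[0,0,9.5],[0,0,0]],[1,[0,0,10.5],[0,0,0]]])

```text
time_s: 7.0
ee_pos: [502.0, -131.5, 17.6]
ee_rot: [180.0, 0.0, -74.4]
force: [-0.5, 0.2, -0.8]
gripper_width: 63.7
```

drive_tool(series=[[1,[0,0,0.5],[0,0,0]],[1,[0,0,1],[0,0,0]],[1,[0,0,1.3],[0,0,0]],[1,[0,0,1.6],[0,0,0]],[1,[0,0,1.6],[0,0,0]]])

```text
time_s: 7.5
ee_pos: [502.0, -131.5, 16.6]
ee_rot: [-180.0, 0.0, -74.4]
force: [-1.9, -0.2, 2.7]
gripper_width: 63.7
```

drive_tool(series=[[0.35,[0,0,0],[0,0,0]],[0,[0,0,0],[0,0,0]],[0,[0,0,0],[0,0,0]],[0,[0,0,0],[0,0,0]],[0,[0,0,0],[0,0,0]]])

```text
time_s: 8.0
ee_pos: [502.0, -131.5, 16.0]
ee_rot: [180.0, 0.0, -74.4]
force: [0.3, 0.5, 0.3]
gripper_width: 90.8
```

drive_tool(series=[[0,[0,0,-10],[0,0,0]],[0,[0,0,-40],[0,0,0]],[0,[0,0,-85],[0,0,0]],[0,[0,0,-125],[0,0,0]],[0,[0,0,-130],[0,0,0]]])

```text
time_s: 8.5
ee_pos: [505.3, -132.5, 152.1]
ee_rot: [-179.4, -0.3, -74.4]
force: [0.0, 0.2, 0.7]
gripper_width: 91.2
```

```bash
python3 -c "
from h import *
go(500.6,371.8,110,-86.8); go(500.6,371.8,110,93.2)
f=grab('wrist','w5.png')
import pickle; pickle.dump(f,open('w5.pkl','wb'))
im=cv2.imread('pics/w5.png'); cv2.imwrite('pics/w5c.png',cv2.resize(im[120:400,200:440],None,fx=2.1,fy=2.1,interpolation=cv2.INTER_CUBIC))
"
```

```text
t 8.5 pos [ 505.3 -132.5  152.1] rot [-179.43   -0.31  -74.37] F [0.  0.2 0.7] w 91.2
shift [-487.1 -130.9   40.8] turn [-0.01  -0.004  0.217]
t 8.5 pos [ 505.3 -132.5  152.1] rot [-179.43   -0.31  -74.37] F [0.  0.2 0.7] w 91.2
shift [-487.1 -130.9   40.8] turn [ 0.006 -0.015 -2.925]
```

View pics/w5c.png

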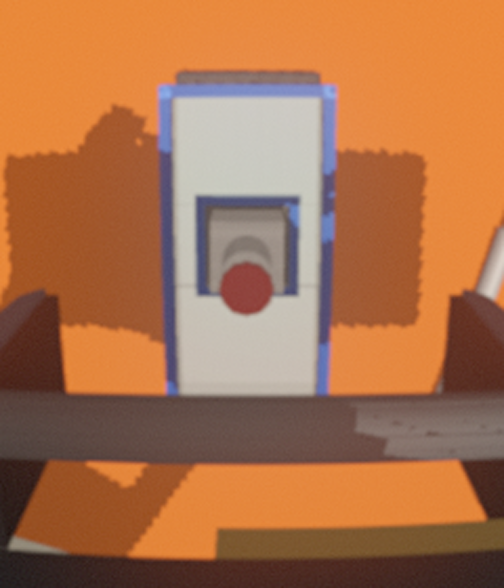

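drive_tool(series=[[0,[-40,-10,10],[0,0,0.05]],[0,[-87,-23,20],[0,0,0.1]],[0,[-135,-36,30],[0,0,0.15]],[0,[-183,-49,40],[0,0,0.2]],[0,[-230,-62,40],[0,0,0.217]]])

```text
time_s: 9.05
ee_pos: [497.4, 107.8, 103.9]
ee_rot: [179.7, -0.0, -86.9]
force: [1.0, 0.1, -0.3]
gripper_width: 91.3
```

drive_tool(series=[[0,[-48,-2,0],[0,0,0]],[0,[-98,-4,0],[0,0,0]],[0,[-147,-6,0],[0,0,0]],[0,[-195,-8,0],[0,0,0]],[0,[-225,-9,0],[0,0,0]]])

```text
time_s: 9.55
ee_pos: [495.0, 334.5, 105.0]
ee_rot: [179.9, 0.0, -86.7]
force: [-0.3, -0.9, -0.1]
gripper_width: 91.1
```

```bash
python3 -c "
from h import *
go(500.6,371.8,90,-86.8)"
```

```text
t 9.55 pos [495.  334.5 105. ] rot [ 1.7988e+02  2.0000e-02 -8.6680e+01] F [-0.3 -0.9 -0.1] w 91.1
shift [-36.9  -7.8  15. ] turn [0.002 0.    0.002]
```

drive_tool(series=[[0,[-20,-5,5],[0,0,0.002]],[0,[-32,-8,10],[0,0,0.002]],[0,[-36,-8,10],[0,0,0.002]],[0,[-36,-8,10],[0,0,0.002]],[0,[-36,-8,10],[0,0,0.002]]])

```text
time_s: 10.05
ee_pos: [502.1, 366.9, 96.4]
ee_rot: [180.0, -0.0, -87.0]
force: [-1.2, -0.3, -0.0]
gripper_width: 90.9
```

```bash
python3 -c "
from h import *
go(500.6,371.8,6,-86.8)
f=grab('wrist','w6.png')
import pickle; pickle.dump(f,open('w6.pkl','wb'))
im=cv2.imread('pics/w6.png'); cv2.imwrite('pics/w6c.png',cv2.resize(im[120:400,200:440],None,fx=2.1,fy=2.1,interpolation=cv2.INTER_CUBIC))
"
```

```text
t 10.05 pos [502.1 366.9  96.4] rot [ 1.7995e+02 -1.0000e-02 -8.6970e+01] F [-1.2 -0.3 -0. ] w 90.9
shift [-5.   1.1 90.4] turn [ 0.001 -0.    -0.003]
```

View pics/w6c.png

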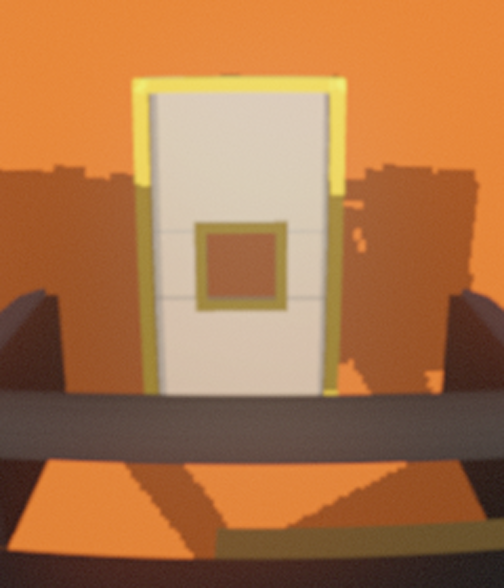

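drive_tool(series=[[0,[-4,1,28],[0,0,0]],[0,[-5,1,58],[0,0,0]],[0,[-5,1,80],[0,0,0]],[0,[-5,1,90],[0,0,0]],[0,[-5,1,90],[0,0,0]]])

```text
time_s: 10.6
ee_pos: [500.9, 372.2, 6.2]
ee_rot: [179.9, 0.0, -87.0]
force: [0.4, -0.3, 0.2]
gripper_width: 91.6
```

drive_tool(series=[[0.15,[0,0,0],[0,0,0]],[0.5,[0,0,0],[0,0,0]],[0.5,[0,0,0],[0,0,0]],[0.6,[0,0,0],[0,0,0]],[1,[0,0,0],[0,0,0]]])

```text
time_s: 11.1
ee_pos: [501.1, 373.0, 7.2]
ee_rot: [-180.0, 0.0, -86.9]
force: [0.8, -0.7, 5.0]
gripper_width: 63.9
```

drive_tool(series=[[1,[0,0,-15],[0,0,0]],[1,[0,0,-45],[0,0,0]],[1,[0,0,-85],[0,0,0]],[1,[0,0,-120],[0,0,0]],[1,[0,0,-130],[0,0,0]]])

```text
time_s: 11.6
ee_pos: [502.7, 374.4, 140.8]
ee_rot: [-179.6, 0.3, -86.9]
force: [-0.2, 0.9, 0.1]
gripper_width: 63.9
```

```bash
python3 -c "
from h import *
go(501.5,-131.5,137,-74.4)"
```

```text
t 11.6 pos [502.7 374.4 140.8] rot [-179.63    0.29  -86.91] F [-0.2  0.9  0.1] w 63.9
shift [505.1  28.5   1. ] turn [-0.007  0.004 -0.218]
```

drive_tool(series=[[1,[30,2,0],[0,0,-0.02]],[1,[75,4,0],[0,0,-0.05]],[1,[122,7,0],[0,0,-0.09]],[1,[170,10,0],[0,0,-0.13]],[1,[217,13,0],[0,0,-0.16]]])

```text
time_s: 12.1
ee_pos: [498.5, 153.7, 135.1]
ee_rot: [179.9, 0.0, -77.6]
force: [0.0, -0.7, -2.0]
gripper_width: 63.9
```

```bash
python3 -c "
from h import *
go(501.5,-131.5,137,-74.4)"
```

```text
t 12.1 pos [498.5 153.7 135.1] rot [ 1.7988e+02  3.0000e-02 -7.7640e+01] F [ 0.  -0.7 -2. ] w 63.9
shift [279.2  58.1  -1.9] turn [ 0.002  0.001 -0.056]
```

drive_tool(series=[[1,[47,10,0],[0,0,-0.02]],[1,[94,20,0],[0,0,-0.04]],[1,[141,30,0],[0,0,-0.056]],[1,[188,40,0],[0,0,-0.056]],[1,[230,48,0],[0,0,-0.056]]])

```text
time_s: 12.6
ee_pos: [500.3, -81.4, 135.1]
ee_rot: [179.9, 0.1, -74.6]
force: [2.0, 0.3, -0.5]
gripper_width: 63.6
```

```bash
python3 -c "
from h import *
go(501.5,-131.5,137,-74.4)"
```

```text
t 12.6 pos [500.3 -81.4 135.1] rot [ 1.799e+02  9.000e-02 -7.457e+01] F [ 2.   0.3 -0.5] w 63.6
shift [48.6 12.2 -1.9] turn [ 0.002  0.002 -0.003]
```

drive_tool(series=[[1,[22,6,0],[0,0,-0.003]],[1,[38,11,0],[0,0,-0.003]],[1,[44,12,0],[0,0,-0.003]],[1,[44,12,0],[0,0,-0.003]],[1,[44,12,0],[0,0,-0.003]]])

```text
time_s: 13.1
ee_pos: [501.4, -124.2, 135.7]
ee_rot: [180.0, 0.1, -74.3]
force: [0.4, 0.6, -0.7]
gripper_width: 63.9
```

```bash
python3 -c "
from h import *
f=grab('wrist','w7.png')
go(501.5,-131.5,137,-74.4)
import pickle; pickle.dump(f,open('w7.pkl','wb'))
im=cv2.imread('pics/w7.png'); cv2.imwrite('pics/w7c.png',cv2.resize(im[120:400,200:440],None,fx=2.1,fy=2.1,interpolation=cv2.INTER_CUBIC))
"
```

```text
t 13.15 pos [ 501.5 -124.   135.9] rot [ 1.7997e+02  9.0000e-02 -7.4320e+01] F [ 1.2 -0.1 -1.1] w 64.0
shift [ 7.2  2.  -1.2] turn [0.    0.001 0.001]
```

View pics/w7c.png

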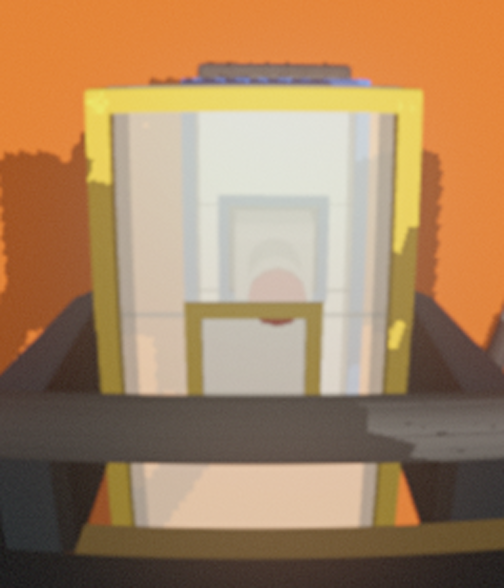

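```bash
python3 -c "
from h import *
import pickle; f=pickle.load(open('w7.pkl','rb'))
u=np.array([np.cos(np.radians(15.6)),np.sin(np.radians(15.6))]); v=np.array([-u[1],u[0]])
st=np.array([501.3,-131.9])
def rel(p): p=p[:,:2]-st; return np.c_[p@u,p@v].round(1)
c=lambda a:np.array(a)/2.1+[200,120]
print('rim front corners',rel(wback(f,c([(84,90),(424,90)]),155)))
print('head centre',rel(wback(f,c([(277,296)]),77)), 'base end',rel(wback(f,c([(198,64),(351,64)]),10)))
f=pickle.load(open('w5.pkl','rb'))
print('blue seated front corners',rel(wback(f,c([(158,86),(336,86)]),36)),'head',rel(wback(f,c([(246,288)]),77)), 'base end',rel(wback(f,c([(176,70),(321,70)]),10)))
"
```

```text
rim front corners [[ 65.2  40.8]
 [ 65.2 -25.9]]
head centre [[-1.7  0.4]] base end [[ 68.3  28.7]
 [ 68.6 -29.1]]
blue seated front corners [[ 63.3  32.9]
 [ 63.2 -32.5]] head [[-1.8  0.5]] base end [[ 68.9  28.6]
 [ 68.9 -29.3]]
```

drive_tool(series=[[1,[4,1,0],[0,0,0]],[1,[7,1.8,0],[0,0,0]],[1,[7.2,1.8,12],[0,0,0]],[1,[7.2,1.8,30],[0,0,0]],[1,[7.2,1.8,40],[0,0,0]]])

```text
time_s: 13.65
ee_pos: [500.8, -132.0, 94.4]
ee_rot: [179.9, 0.1, -74.4]
force: [0.2, -0.2, -0.9]
gripper_width: 64.1
```

```bash
python3 -c "
from h import *
go(501.3,-131.5,64,-74.4)
f=grab('wrist','w8.png')
import pickle; pickle.dump(f,open('w8.pkl','wb'))
im=cv2.imread('pics/w8.png'); cv2.imwrite('pics/w8c.png',cv2.resize(im[120:400,200:440],None,fx=2.1,fy=2.1,interpolation=cv2.INTER_CUBIC))
"
```

```text
t 13.65 pos [ 500.8 -132.    94.4] rot [ 1.7988e+02  1.2000e-01 -7.4370e+01] F [ 0.2 -0.2 -0.9] w 64.1
shift [-0.3 -0.7 30.4] turn [0.002 0.002 0.001]
```

View pics/w8c.png

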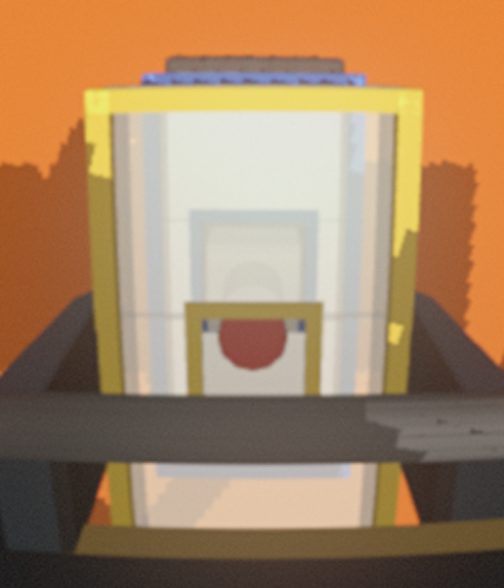

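drive_tool(series=[[1,[0,-0.3,5],[0,0,0]],[1,[0,-0.3,12],[0,0,0]],[1,[0,-0.3,19],[0,0,0]],[1,[0,-0.3,26],[0,0,0]],[1,[0,-0.3,31],[0,0,0]]])

```text
time_s: 14.2
ee_pos: [502.0, -132.2, 64.6]
ee_rot: [180.0, 0.1, -74.4]
force: [-0.2, -0.4, -0.8]
gripper_width: 63.6
```

drive_tool(series=[[1,[0,0,5],[0,0,0]],[1,[0,0,9],[0,0,0]],[1,[0,0,13],[0,0,0]],[1,[0,0,16],[0,0,0]],[1,[0,0,18],[0,0,0]]])

```text
time_s: 14.7
ee_pos: [502.1, -132.3, 47.0]
ee_rot: [180.0, 0.0, -74.4]
force: [0.6, -1.0, -0.6]
gripper_width: 63.9
```

drive_tool(series=[[1,[0,0,1],[0,0,0]],[1,[0,0,2],[0,0,0]],[1,[0,0,2.7],[0,0,0]],[1,[0,0,3.2],[0,0,0]],[1,[0,0,3.5],[0,0,0]]])

```text
time_s: 15.2
ee_pos: [502.2, -132.3, 43.7]
ee_rot: [-180.0, 0.0, -74.4]
force: [-0.5, -0.1, -0.7]
gripper_width: 64.1
```

drive_tool(series=[[1,[0,0,0.4],[0,0,0]],[1,[0,0,0.8],[0,0,0]],[1,[0,0,1.1],[0,0,0]],[1,[0,0,1.1],[0,0,0]],[1,[0,0,1.1],[0,0,0]]])

```text
time_s: 15.7
ee_pos: [502.2, -132.3, 43.2]
ee_rot: [-180.0, 0.0, -74.4]
force: [-0.7, -0.1, 5.9]
gripper_width: 63.9
```

Contact at 43.2 mm with 6 N; release and rise.

drive_tool(series=[[0.35,[0,0,0],[0,0,0]],[0,[0,0,0],[0,0,0]],[0,[0,0,0],[0,0,0]],[0,[0,0,0],[0,0,0]],[0,[0,0,0],[0,0,0]]])

```text
time_s: 16.2
ee_pos: [502.1, -132.3, 42.4]
ee_rot: [180.0, 0.0, -74.4]
force: [0.5, 0.2, -0.9]
gripper_width: 90.8
```

drive_tool(series=[[0,[0,0,-10],[0,0,0]],[0,[0,0,-35],[0,0,0]],[0,[0,0,-70],[0,0,0]],[0,[0,0,-95],[0,0,0]],[0,[0,0,-100],[0,0,0]]])

```text
time_s: 16.7
ee_pos: [504.2, -132.9, 146.3]
ee_rot: [-179.6, -0.2, -74.4]
force: [0.3, -0.8, 0.8]
gripper_width: 91.0
```

```bash
python3 -c "
from h import *
go(535.5,121.7,110,-74)
f=grab('wrist','w9.png')
import pickle; pickle.dump(f,open('w9.pkl','wb'))
im=cv2.imread('pics/w9.png'); cv2.imwrite('pics/w9c.png',cv2.resize(im[120:400,200:440],None,fx=2.1,fy=2.1,interpolation=cv2.INTER_CUBIC))
"
```

```text
t 16.7 pos [ 504.2 -132.9  146.3] rot [-179.64   -0.18  -74.37] F [ 0.3 -0.8  0.8] w 91.0
shift [-236.9  -98.5   36.2] turn [-0.006 -0.003 -0.006]
```

View pics/w9c.png

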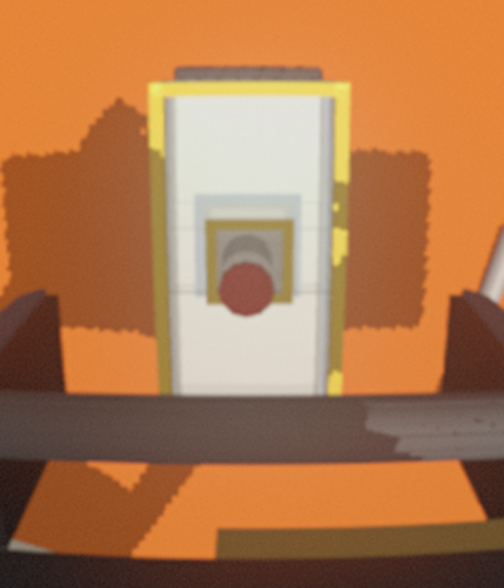

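drive_tool(series=[[0,[-35,-15,5],[0,0,0]],[0,[-80,-34,10],[0,0,0]],[0,[-125,-53,18],[0,0,0]],[0,[-170,-71,26],[0,0,0]],[0,[-205,-86,34],[0,0,0]]])

```text
time_s: 17.25
ee_pos: [528.7, 90.6, 107.1]
ee_rot: [179.9, 0.1, -74.3]
force: [0.4, -0.5, 0.1]
gripper_width: 91.3
```

```bash
python3 -c "
from h import *
go(535.5,121.7,110,-74)"
```

```text
t 17.25 pos [528.7  90.6 107.1] rot [ 1.7986e+02  8.0000e-02 -7.4310e+01] F [ 0.4 -0.5  0.1] w 91.3
shift [-28.1 -15.   -2.9] turn [ 0.002  0.001 -0.005]
```

drive_tool(series=[[0,[-16,-9,0],[0,0,0]],[0,[-26,-14,0],[0,0,0]],[0,[-28,-15,0],[0,0,0]],[0,[-28,-15,0],[0,0,0]],[0,[-28,-15,0],[0,0,0]]])

```text
time_s: 17.75
ee_pos: [536.4, 118.2, 108.7]
ee_rot: [180.0, 0.0, -74.4]
force: [-0.7, -0.1, 0.6]
gripper_width: 91.4
```

```bash
python3 -c "
from h import *
f=grab('wrist','w10.png')
go(535.5,121.7,9,-74)
import pickle; pickle.dump(f,open('w10.pkl','wb'))
im=cv2.imread('pics/w10.png'); cv2.imwrite('pics/w10c.png',cv2.resize(im[120:400,200:440],None,fx=2.1,fy=2.1,interpolation=cv2.INTER_CUBIC))
"
```

```text
t 17.8 pos [536.5 118.1 108.8] rot [ 1.7999e+02  3.0000e-02 -7.4450e+01] F [ 0.2 -0.4 -0.3] w 91.3
shift [-3.6 -0.  99.8] turn [ 0.     0.    -0.008]
```

View pics/w10c.png

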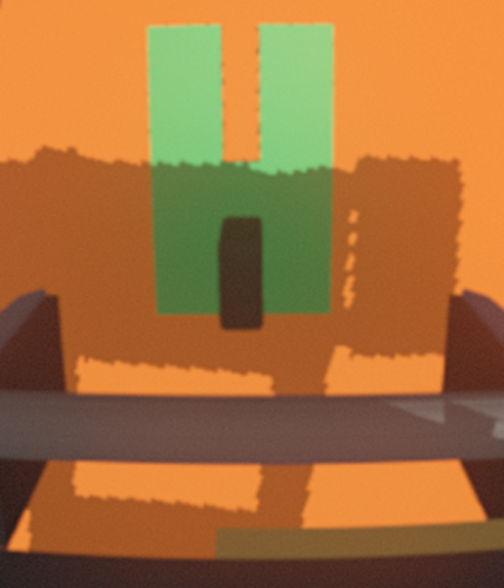

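```bash
python3 -c "
from h import *
import pickle; f=pickle.load(open('w10.pkl','rb'))
c=lambda a:np.array(a)/2.1+[200,120]
w=wback(f,c([(147,26),(333,25),(330,314),(157,314)]),5)[:,:2]
print(w.round(1),w.mean(0).round(1))
for a,b in ((0,3),(1,2)): d=w[a]-w[b]; print(np.linalg.norm(d).round(1),np.degrees(np.arctan2(d[1],d[0])).round(2))
"
```

```text
[[603.6 175.6]
 [621.1 113.1]
 [519.7  84. ]
 [502.3 146.3]] [561.7 129.8]
105.5 16.15
105.6 15.98
```

drive_tool(series=[[0,[-3.5,0,25],[0,0,-0.008]],[0,[-3.5,0,55],[0,0,-0.008]],[0,[-3.5,0,80],[0,0,-0.008]],[0,[-3.5,0,97],[0,0,-0.008]],[0,[-3.5,0,99],[0,0,-0.008]]])

```text
time_s: 18.3
ee_pos: [534.0, 121.4, 7.9]
ee_rot: [179.7, 0.1, -74.0]
force: [-0.8, -0.8, -0.0]
gripper_width: 91.3
```

drive_tool(series=[[0.5,[0,0,0],[0,0,0]],[0.7,[0,0,0],[0,0,0]],[0.8,[0,0,0],[0,0,0]],[1,[0,0,0],[0,0,0]],[1,[0,0,0],[0,0,0]]], squeeze=30)

```text
time_s: 18.8
ee_pos: [536.0, 122.8, 10.4]
ee_rot: [-179.9, 0.0, -73.9]
force: [-0.5, -0.1, -0.2]
gripper_width: 54.4
```

drive_tool(series=[[1,[0,0,0],[0,0,0]],[1,[0,0,0],[0,0,0]],[1,[0,0,0],[0,0,0]],[1,[0,0,0],[0,0,0]],[1,[0,0,0],[0,0,0]]])

```text
time_s: 19.3
ee_pos: [535.6, 122.7, 9.7]
ee_rot: [180.0, 0.0, -73.9]
force: [0.0, -0.2, -0.2]
gripper_width: 14.2
```

drive_tool(series=[[1,[0,0,-10],[0,0,0]],[1,[0,0,-35],[0,0,0]],[1,[0,0,-75],[0,0,0]],[1,[0,0,-110],[0,0,0]],[1,[0,0,-120],[0,0,0]]])

```text
time_s: 19.8
ee_pos: [538.1, 123.1, 134.3]
ee_rot: [-179.5, 0.0, -73.9]
force: [1.1, 0.7, -0.4]
gripper_width: 14.2
```

```bash
python3 -c "
from h import *
go(405,-158.8,130,-74.4)"
```

```text
t 19.8 pos [538.1 123.1 134.3] rot [-1.7953e+02  1.0000e-02 -7.3910e+01] F [ 1.1  0.7 -0.4] w 14.2
shift [234.  206.    2.5] turn [-0.008  0.     0.008]
```

drive_tool(series=[[1,[20,17,0],[0,0,0]],[1,[50,43,0],[0,0,0]],[1,[84,72,0],[0,0,0]],[1,[118,103,0],[0,0,0.008]],[1,[152,133,0],[0,0,0.008]]])

```text
time_s: 20.3
ee_pos: [448.3, -61.4, 129.0]
ee_rot: [179.9, 0.1, -74.3]
force: [0.9, -0.4, -1.3]
gripper_width: 14.2
```

```bash
python3 -c "
from h import *
go(405,-158.8,130,-74.4)"
```

```text
t 20.3 pos [448.3 -61.4 129. ] rot [ 1.7992e+02  7.0000e-02 -7.4330e+01] F [ 0.9 -0.4 -1.3] w 14.2
shift [82.1 68.  -1. ] turn [0.001 0.001 0.001]
```

drive_tool(series=[[1,[28,23,0],[0,0,0]],[1,[52,44,0],[0,0,0]],[1,[70,58,0],[0,0,0]],[1,[77,64,0],[0,0,0]],[1,[77,64,0],[0,0,0]]])

```text
time_s: 20.8
ee_pos: [408.5, -152.0, 129.2]
ee_rot: [180.0, 0.1, -74.5]
force: [0.1, -0.0, -0.3]
gripper_width: 13.6
```

```bash
python3 -c "
from h import *
f=grab('wrist','w11.png')
go(405,-158.8,74,-74.4)
import pickle; pickle.dump(f,open('w11.pkl','wb'))
im=cv2.imread('pics/w11.png'); cv2.imwrite('pics/w11c.png',cv2.resize(im[50:400,200:440],None,fx=1.7,fy=1.7,interpolation=cv2.INTER_CUBIC))
"
```

```text
t 20.85 pos [ 409.  -151.4  129.3] rot [ 1.7999e+02  9.0000e-02 -7.4430e+01] F [-0.2 -0.1 -0.7] w 13.6
shift [ 6.2  5.8 55.3] turn [ 0.     0.002 -0.001]
```

View pics/w11c.png

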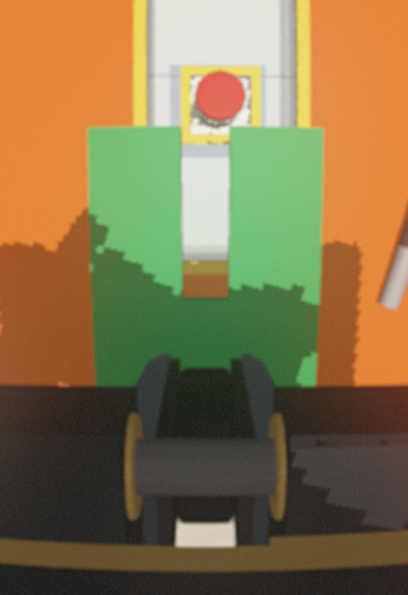

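```bash
python3 -c "
from h import *
import pickle; f=pickle.load(open('w11.pkl','rb'))
u=np.array([np.cos(np.radians(15.6)),np.sin(np.radians(15.6))]); v=np.array([-u[1],u[0]])
st=np.array([501.3,-131.9])
def rel(p): p=p[:,:2]-st; return np.c_[p@u,p@v].round(1)
c=lambda a:np.array(a)/1.7+[200,50]
print('front corners,slot corners',rel(wback(f,c([(88,128),(323,127.5),(181,128),(230,128),(182,297),(229,297)]),124.6)))
print('side rear',rel(wback(f,c([(96,385),(318,385)]),124.6)))
print('head centre',rel(wback(f,c([(220,96)]),77)))
print('yellow rim sides', rel(wback(f,c([(133,30),(310,30),(135,100),(310,100)]),62)))
"
```

```text
front corners,slot corners [[-14.8  38. ]
 [-14.8 -27.2]
 [-15.5  12.1]
 [-15.5  -1.3]
 [-63.1  12.2]
 [-63.1  -1.2]]
side rear [[-89.8  38.3]
 [-89.9 -28.1]]
head centre [[-1.4  0.4]]
yellow rim sides [[ 26.3  32.5]
 [ 26.7 -33.9]
 [ -0.9  31.7]
 [ -0.6 -33.7]]
```

drive_tool(series=[[1,[3,3,0],[0,0,0]],[1,[5.5,6,5],[0,0,0]],[1,[5.5,6,20],[0,0,0]],[1,[5.5,6,40],[0,0,0]],[1,[5.5,6,50],[0,0,0]]])

```text
time_s: 21.35
ee_pos: [404.0, -157.7, 78.1]
ee_rot: [179.9, 0.1, -74.3]
force: [-0.5, -1.1, -0.7]
gripper_width: 13.7
```

drive_tool(series=[[1,[0,0,2],[0,0,0]],[1,[0,0,4],[0,0,0]],[1,[0,0,4.5],[0,0,0]],[1,[0,0,4.5],[0,0,0]],[1,[0,0,4.5],[0,0,0]]])

```text
time_s: 21.85
ee_pos: [405.2, -158.7, 75.6]
ee_rot: [-179.9, 0.0, -74.4]
force: [0.3, 0.9, -0.5]
gripper_width: 14.0
```

```bash
python3 -c "
from h import *
f=grab('wrist','w12.png')
go(405,-158.8,74,-74.4)
import pickle; pickle.dump(f,open('w12.pkl','wb'))
im=cv2.imread('pics/w12.png'); cv2.imwrite('pics/w12c.png',cv2.resize(im[50:400,200:440],None,fx=1.7,fy=1.7,interpolation=cv2.INTER_CUBIC))
f=grab('scene','s12.png')
s=cv2.imread('pics/s12.png')
cv2.imwrite('pics/s12c.png',cv2.resize(s[110:260,250:400],(600,600),interpolation=cv2.INTER_CUBIC))
"
```

```text
t 21.9 pos [ 405.1 -158.7   75.5] rot [-1.7995e+02  1.0000e-02 -7.4370e+01] F [-0.8  0.  -1.1] w 14.0
shift [0.1 0.1 1.5] turn [-0.001  0.     0.   ]
```

View pics/w12c.png

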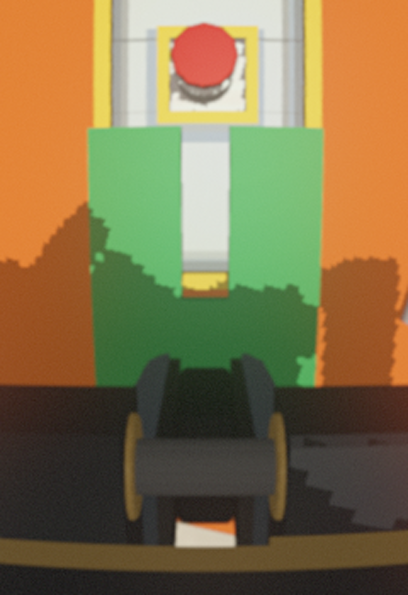

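View pics/s12c.png

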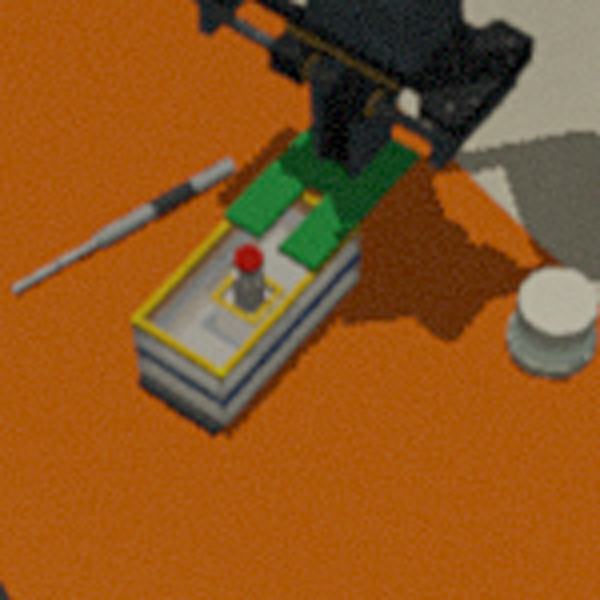

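drive_tool(series=[[1,[0,0,1],[0,0,0]],[1,[0,0,2],[0,0,0]],[1,[0,-3,2.2],[0,0,0]],[1,[0,-8,2.2],[0,0,0]],[1,[0,-14,2.2],[0,0,0]]])

```text
time_s: 22.45
ee_pos: [418.8, -154.7, 72.9]
ee_rot: [-180.0, 0.0, -74.4]
force: [0.4, 0.3, -1.4]
gripper_width: 14.1
```

```bash
python3 -c "
from h import *
go(464.7,-142.1,73,-74.4)"
```

```text
t 22.45 pos [ 418.8 -154.7   72.9] rot [-1.7999e+02  4.0000e-02 -7.4380e+01] F [ 0.4  0.3 -1.4] w 14.1
shift [  0.2 -47.6  -0.1] turn [-0.     0.001  0.   ]
```

drive_tool(series=[[1,[0,-5,0],[0,0,0]],[1,[0,-11,0],[0,0,0]],[1,[0,-17,0],[0,0,0]],[1,[0,-21,0],[0,0,0]],[1,[0,-24,0],[0,0,0]]])

```text
time_s: 22.95
ee_pos: [441.9, -148.1, 72.9]
ee_rot: [-180.0, 0.0, -74.4]
force: [0.5, 1.0, -1.2]
gripper_width: 13.6
```

```bash
python3 -c "
from h import *
f=grab('wrist','w13.png')
go(464.7,-142.1,73,-74.4)
im=cv2.imread('pics/w13.png'); cv2.imwrite('pics/w13c.png',cv2.resize(im[50:400,200:440],None,fx=1.7,fy=1.7,interpolation=cv2.INTER_CUBIC))
"
```

```text
t 23.0 pos [ 442.2 -148.2   72.9] rot [-1.7997e+02  3.0000e-02 -7.4360e+01] F [ 1.3  0.9 -1.1] w 13.7
shift [  0.2 -23.3  -0.1] turn [-0.001  0.001  0.001]
```

View pics/w13c.png

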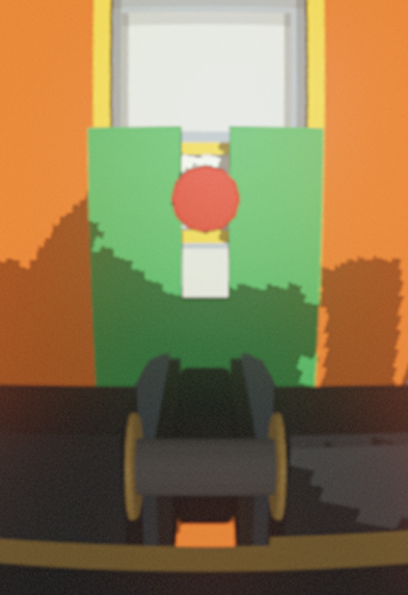

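The head is over the slot, centred (206 vs 205.5), and the plate passes under it. I'll continue to about 3 mm short, then creep.

drive_tool(series=[[1,[0,-5,0],[0,0,0]],[1,[0,-10,0],[0,0,0]],[1,[0,-14,0],[0,0,0]],[1,[0,-17.5,0],[0,0,0]],[1,[0,-19.5,0],[0,0,0]]])

```text
time_s: 23.5
ee_pos: [460.6, -143.0, 72.9]
ee_rot: [-180.0, 0.0, -74.4]
force: [0.0, -0.6, -0.4]
gripper_width: 13.9
```

drive_tool(series=[[1,[0,-0.5,0],[0,0,0]],[1,[0,-1,0],[0,0,0]],[1,[0,-1.5,0],[0,0,0]],[1,[0,-2,0],[0,0,0]],[1,[0,-2,0],[0,0,0]]])

```text
time_s: 24.0
ee_pos: [462.1, -142.5, 72.9]
ee_rot: [-180.0, 0.0, -74.4]
force: [-0.1, 0.8, -0.4]
gripper_width: 14.0
```

```bash
python3 -c "
from h import *
f=grab('wrist','w14.png')
go(464.7,-142.1,72,-74.4)
im=cv2.imread('pics/w14.png'); cv2.imwrite('pics/w14c.png',cv2.resize(im[50:400,200:440],None,fx=1.7,fy=1.7,interpolation=cv2.INTER_CUBIC))
u=np.array([np.cos(np.radians(15.6)),np.sin(np.radians(15.6))]); st=np.array([501.3,-131.9])
w=wback(f,[[320.4,50+297/1.7+0]],68)[0,:2]-st; print(w@u)
"
```

```text
t 24.05 pos [ 462.1 -142.5   72.9] rot [-1.800e+02  4.000e-02 -7.437e+01] F [-0.7 -0.3 -0.9] w 14.0
shift [ 0.3 -2.6  0.9] turn [-0.     0.001  0.   ]
-8.940213057559463
```

View pics/w14c.png

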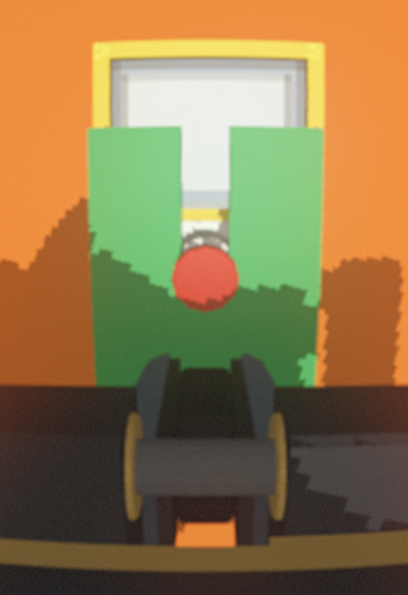

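drive_tool(series=[[1,[0,-0.5,0],[0,0,0]],[1,[0,-1,0],[0,0,0]],[1,[0,-1.5,0],[0,0,0]],[1,[0,-2,0],[0,0,0]],[1,[0,-2.2,0],[0,0,0]]])

```text
time_s: 24.55
ee_pos: [464.3, -141.9, 72.9]
ee_rot: [-180.0, 0.0, -74.4]
force: [0.8, -0.2, -2.3]
gripper_width: 13.5
```

drive_tool(series=[[1,[0,-0.3,0],[0,0,0]],[1,[0,-0.6,0],[0,0,0]],[1,[0,-0.8,0],[0,0,0]],[1,[0,-0.8,0],[0,0,0]],[1,[0,-0.8,0],[0,0,0]]])

```text
time_s: 25.05
ee_pos: [465.0, -141.7, 72.9]
ee_rot: [-180.0, 0.0, -74.4]
force: [-0.2, -0.2, -1.0]
gripper_width: 13.6
```

drive_tool(series=[[1,[0,-0.2,0],[0,0,0]],[1,[0,-0.4,0],[0,0,0]],[1,[0,-0.6,0],[0,0,0]],[1,[0,-0.6,0],[0,0,0]],[1,[0,-0.6,0],[0,0,0]]])

```text
time_s: 25.55
ee_pos: [465.5, -141.6, 72.9]
ee_rot: [180.0, 0.0, -74.4]
force: [-1.0, -0.1, -0.4]
gripper_width: 14.0
```

drive_tool(series=[[1,[0,0,0.4],[0,0,0]],[1,[0,0,0.8],[0,0,0]],[1,[0,0,1],[0,0,0]],[1,[0,0,1],[0,0,0]],[1,[0,0,1],[0,0,0]]])

```text
time_s: 26.05
ee_pos: [465.5, -141.5, 71.8]
ee_rot: [180.0, 0.0, -74.4]
force: [-1.5, -0.0, -0.1]
gripper_width: 13.7
```

drive_tool(series=[[1,[0,0,0.3],[0,0,0]],[1,[0,0,0.6],[0,0,0]],[1,[0,0,0.8],[0,0,0]],[1,[0,0,0.8],[0,0,0]],[1,[0,0,0.8],[0,0,0]]])

```text
time_s: 26.55
ee_pos: [465.5, -141.5, 71.7]
ee_rot: [-180.0, 0.0, -74.4]
force: [-2.8, -0.0, 4.3]
gripper_width: 14.2
```

```bash
python3 -c "
from h import *
f=grab('wrist','w15.png')
go(464.7,-142.1,72,-74.4)
im=cv2.imread('pics/w15.png'); cv2.imwrite('pics/w15c.png',cv2.resize(im[50:400,200:440],None,fx=1.7,fy=1.7,interpolation=cv2.INTER_CUBIC))
u=np.array([np.cos(np.radians(15.6)),np.sin(np.radians(15.6))]); st=np.array([501.3,-131.9])
w=wback(f,[[320.4,50+297/1.7+0]],67)[0,:2]-st; print(w@u)
"
```

```text
t 26.6 pos [ 465.5 -141.6   71.7] rot [-1.7999e+02  3.0000e-02 -7.4370e+01] F [-3.4  0.7  5. ] w 13.9
shift [ 0.3  1.  -0.3] turn [-0.     0.001  0.001]
-5.359632475126215
```

View pics/w15c.png

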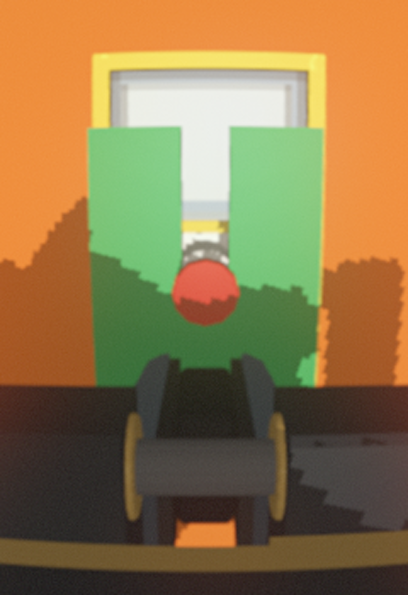

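drive_tool(series=[[0.7,[0,0,0],[0,0,0]],[0.5,[0,0,0],[0,0,0]],[0.5,[0,0,0],[0,0,0]],[0.5,[0,0,0],[0,0,0]],[0.5,[0,0,0],[0,0,0]]])

```text
time_s: 27.1
ee_pos: [465.8, -141.3, 71.3]
ee_rot: [-180.0, 0.1, -74.4]
force: [-0.7, 2.8, 3.6]
gripper_width: 45.5
```

drive_tool(series=[[0.5,[0,0,-10],[0,0,0]],[0.5,[0,0,-35],[0,0,0]],[0.5,[0,0,-70],[0,0,0]],[0.5,[0,0,-100],[0,0,0]],[0.5,[0,0,-110],[0,0,0]]])

```text
time_s: 27.6
ee_pos: [467.3, -142.4, 184.5]
ee_rot: [-179.7, -0.2, -74.4]
force: [0.6, -0.3, 0.3]
gripper_width: 45.7
```

drive_tool(series=[[0.5,[-40,0,0],[0,0,0]],[0.5,[-85,0,-10],[0,0,0]],[0.5,[-130,0,-20],[0,0,0]],[0.5,[-175,0,-30],[0,0,0]],[0.5,[-220,0,-40],[0,0,0]]])

```text
time_s: 28.1
ee_pos: [405.1, 71.4, 221.0]
ee_rot: [179.9, 0.0, -74.4]
force: [0.5, 0.3, 0.3]
gripper_width: 45.4
```

drive_tool(series=[[0.5,[-40,0,0],[0,0,0]],[0.5,[-70,0,0],[0,0,0]],[0.5,[-80,0,0],[0,0,0]],[0.5,[-80,0,0],[0,0,0]],[0.5,[-80,0,0],[0,0,0]]])

```text
time_s: 28.6
ee_pos: [384.9, 146.4, 220.9]
ee_rot: [180.0, -0.0, -74.4]
force: [0.5, -0.4, -0.3]
gripper_width: 45.5
```

```bash
python3 -c "
from h import *
import pickle
go(0,0,0,0)
for n in ['scene','top']:
  f=grab(n,n+'9.png'); pickle.dump(f,open(n+'9.pkl','wb'))
t=cv2.imread('pics/top9.png');s=cv2.imread('pics/scene9.png')
def c(im,x,y): return cv2.resize(im[y-45:y+45,x-45:x+45],(400,400),interpolation=cv2.INTER_CUBIC)
cv2.imwrite('pics/c9.png',np.hstack([c(t,386,270),c(s,313,180)]))
"
```

```text
t 28.6 pos [384.9 146.4 220.9] rot [ 1.7995e+02 -1.0000e-02 -7.4380e+01] F [ 0.5 -0.4 -0.3] w 45.5
shift [ 37.3 409.9 221.3] turn [ 1.000e-03  0.000e+00 -1.298e+00]
```

View pics/c9.png

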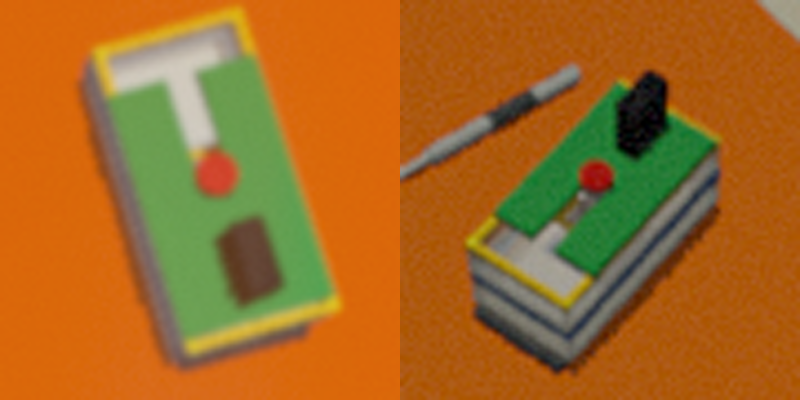

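View pics/top9.png

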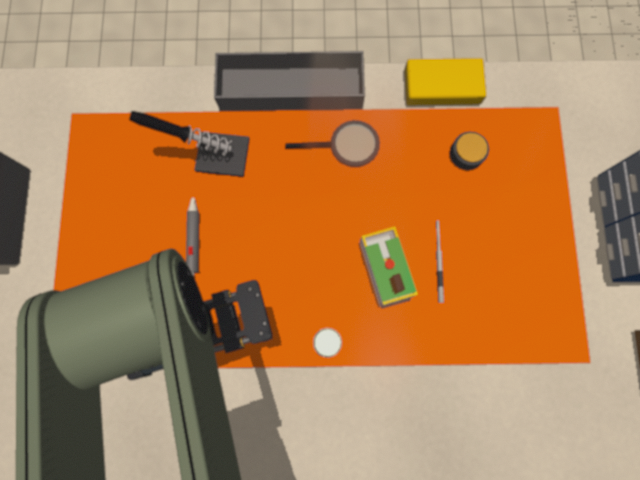

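Run:
```python
from h import *; import pickle
ft=pickle.load(open('top9.pkl','rb'));fs=pickle.load(open('scene9.pkl','rb'))
cr=lambda p,off,sub=0:(np.array(p,float)-[sub,0]+.5)/(400/90)-.5+off
for f,p,off,sub in [(ft,[(106,96),(254,55),(331,297),(184,342)],(341,225),0),(fs,[(620,82),(720,143),(592,275),(497,222)],(268,135),400)]:
    r=fitrect(f,cr(p,off,sub),104,64,67); a=np.radians((r[2]+90)%180-90)
    print(r,'seat',r[:2]+8*np.array([np.cos(a),np.sin(a)]))
```

```text
[ 4.938e+02 -1.340e+02  1.528e+01  4.600e-01] seat [ 501.51719575 -131.89170928]
[ 492.88 -132.92   16.06    1.97] seat [ 500.56778018 -130.70684932]
```

The cover seat is within about 1 mm of the spindle axis and square, so I'm handing in.

```bash
python3 -c "
from h import *
print(env.job_done())"
```

```text
the job is handed in; nothing more can be done
None
```

The stack is built and locked, and I handed the job in at about 29 s of the 72 s allowed. `job_done()` gave no verdict, so what follows is from my own measurements.

- **Trays:** I placed the blue wide-hole tray on the stand's base plate, then the yellow narrow-hole tray on its rim. In the close wrist pictures both sat centred on the spindle to about 1 mm. The wrist force stayed at or below about 6 N at each set-down.
- **Cover:** I slid the green cover in from the stand's −x end, about 1 mm clear of the rim, and lowered it with 5 N once home. The final top-camera fit puts its seat point 0.2 mm from the stand axis and 0.3° off square. The scene-camera fit gives about 1.4 mm and 0.5°, with noisier corners.
- **Disagreement:** the wrist camera reads about 1.6 mm towards −x, along the stand, relative to the other cameras. I compared parts and stand within the same wrist picture, so this offset cancelled.
- **End state:** the gripper is open and clear of everything. In the last top picture the tip cleaner, magnifier, flux jar and probe look unmoved. The arm hides one end of the pump, but the visible part has not moved. I did not measure the bystanders numerically.

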